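Seat the die-cast module in the test jig and start the test

TASK

Push the long die-cast box along the bench into the corner of the test jig, so that its long side is flush against the fence and its end is against the end stop. Then press the jig's round start key all the way down and let it come back up. Only push: do not lift or tip the box, do not press the key before the box is seated, and leave the other things on the bench where they are.

Things in the scene. Friction and masses are not known exactly. Their poses are not given: they have to be found in the camera images.
- module: The long die-cast aluminium box, 60 (its x) by 120 (its y) by 30 mm high, 0.25 to 0.5 kg, with a contact strip on its top. Loose on the bench, turned up to 0.35 rad from the jig. Origin: centre of its underside. Seated, its origin is at jig x = -30 mm, y = -60 mm, axes parallel to the jig's.
- jig: The fixed test jig, two dark steel bars 18 mm thick, 22 mm high. Origin: bench surface at their inner corner. Fence: inner face is the jig's plane x = 0, runs 320 mm along its -y. End stop: inner face is y = 0, runs 85 mm along its -x. Jig axes are within 0.15 rad of the world's: from the robot, the fence lies beyond the box, the end stop to the left.
- key_top (a point): Centre of the top face of the start key, a round white push key of 28 mm diameter on the grey control block (30 mm high, beyond the end stop, jig y 18 to 93 mm, x -85 to 0 mm), in a black collar of 44 mm diameter; the top stands 52 mm above the bench and 10 mm above the collar. It is pressed straight down.
- key (a joint): Travel of the start key in m: 0 up, 0.006 fully down; a spring brings it back. It takes 1.5 N to start and 5 N at the bottom.
- small_box: A shorter die-cast box of the same make, 50 (x) by 70 (y) by 30 mm high, loose; not to be moved. It stands in front of the fence beside the long box, on either side of it. Origin: centre of its underside.
- screwdriver: A loose screwdriver 180 mm long, lying near the control block, on the robot's side; not to be moved. Origin: on the bench under its middle.
- battery: A loose white battery pack 60 by 45 by 14 mm, beyond the fence's right end and nearer the robot; not to be moved. Origin: centre of its underside.
- jar: A small loose closed jar, 44 mm wide, 52 mm high, behind the fence; not to be moved. Origin: centre of its underside.
- spool: A loose grey spool, 52 mm wide, 40 mm high, behind the fence; not to be moved. Origin: centre of its underside.
- meter: A loose black hand-held multimeter lying flat, 170 by 82 by 41 mm, left of the control block; not to be moved. Origin: centre of its underside.
- tin: A loose open round steel tin, 60 mm wide, 35 mm high, behind the fence, right of the spool; not to be moved. Origin: centre of its underside.
Not all that is in view belongs to the job. Leave any blue, brown or orange look-alike of the module alone.

How it is judged:
By the outcome, as a careful person would: the job done as asked, in the order asked, and still so for the second after the job is handed in, with the robot touching nothing.
It also fails if it takes over 54 s, if anything falls off the work surface, if the arm or the gripper's body presses on something with over 40 N, if the wrist force passes 120 N, or if a joint passes its speed limit or range.

ROBOT

A 6-joint arm with a two-finger parallel gripper is mounted at the origin on the work surface. World frame = base frame: x ahead of the robot, y to its left, z up, the work surface at z = 0. Lengths are in mm, angles in rad, forces in N, time in s.
With the tool pointing down it reaches from about 275 to 750 mm from the base axis. Payload 10.2 kg.
Tool frame: the origin (TCP) lies at the very end of the fingers, on their centre line; the grasp point (between the pads) lies 19 mm behind it; z points along the fingers, y is the line along which they close (so a half turn about z gives the same grasp; the last joint's range is limited). The gripper opens to 85 mm and grips with 20 to 120 N. Pads are 22 mm wide; open, the fingers measure 114 mm over their backs; the gripper's body (76 mm by 85 mm) begins 54 mm behind the grasp point. The pads swing forward as they close: fully open they stand 13 mm farther back than shut.
Start: joints at [0.986, 0.313, 1.498, -0, 1.331, -0.223], TCP at [185.841, 491.014, 231.294] pointing down, gripper open.
Joint ranges: [-2.94, 2.94], [-0.97, 2.17], [0.19, 2.56], [-1.23, 4.37], [0.02, 3.11], [-2.88, 2.88]. Speed limits (rad/s): [2.39, 2.39, 3.01, 3.14, 3.14, 3.14].

INTERFACE

Orientations are given as a unit quaternion [w, x, y, z].
In Python, from rig import * gives the robot as it stands. The module is installed in compiled form; this text tells all that it offers.
- The arm moves only by the shell command python3 -m crank 'ROWS' [FORCE]. ROWS is JSON, a list that holds one entry, the list of rows, each a list of 7 numbers: the shift along the tool's x, y, z in units of 25 mm (1.0 is 25 mm), then the turn, a rotation vector about the tool's x, y, z in units of 8 degrees (1.0 is 8 degrees), then the finger opening in mm, from 0 to 85.4. A call has exactly 8 rows; each row shifts and turns the commanded pose from where the row before left it, along the tool's axes as they then stand; what a row does not reach is not made up. A row lasts 1/10 s, in which the tool goes at most 50 mm and 8.59 degrees, less where a joint would pass 70% of its speed; a pose out of reach is approached as far as the arm can. A call is refused whole if a number of a shift passes 1 or a number of a turn 1, either way. A call with a gripper value outside its range is refused whole. The fingers move at their own pace and stop on an object; FORCE is the grip in N (left out, the last holds). Time passes only in rows, so rows that do not move let the fingers close, or fill a call up. It gives the time, the measured TCP pose, the force, the opening and the grip force at its end, in the units of the state.
- sense(): the state, without advancing time (a new reading comes with each control period).
- capture(name): name is "scene" or "side" or "wrist"; returns the picture (420x560x3 uint8, blue, green, red); there is no depth.
- camera_model(name): a dict with "fx", "fy", "cx", "cy" (pixels), "k1" (the pictures are not rectified: a ray, as slopes to the right and down, at radius r is drawn at 1 + k1 r^2 times it, then the intrinsics apply), "world_from_camera" (4x4, takes a point from camera to world coordinates); the wrist camera has in their place "T_tool_cam" (4x4, takes a point from camera to tool coordinates, whose origin is the TCP and whose axes are the flange's). Camera axes: x right, y up, looking along -z (the intrinsics and any distortion apply to the point x, -y, -z); pixel columns grow to the right and rows downward; lengths in mm; the calibration is good to about 2 mm. A picture is of the moment at which its call begins: read the wrist's pose just before it. camera_model takes no time and is no camera call.
- finish_job(): hands the job in; it is judged then, once.
The state is a dict: "time_s": time; "joints": joint angles; "dq": joint speeds; "tau": joint torques, N m; "eef_pos": TCP position; "ee_rot": TCP orientation; "force": force on the tool from outside, world axes, zero at the start; "wrist_torque": the same for the moment, N m; "grip_width": opening from 0.0 (shut) to 1.0 (fully open); "grip_force": force on a finger pad.
Only numpy, scipy, OpenCV 4.12 (cv2) and the standard library are available. Lean on these libraries where they do the work, as an engineer would, in place of code of your own. Each camera call takes 0.05 s, during which the arm holds its last target. There are 200 camera calls.

## Working session

There is one attempt and no reset: what is moved stays moved. The work goes in short steps, Python scripts to look and compute and a shell command to move; the robot and the scene stay as the last step left them, time stands still between calls to the robot, and variables do not carry over. Pictures are saved under pics/ and viewed, at most 10 in all, crops included, and the job is handed in when it is done.

```bash
mkdir -p pics
python3 - <<'E'
from rig import *
import cv2
s=sense();print(s)
for n in ("scene","side"):
    cv2.imwrite(f"pics/{n}0.png",capture(n))
    m=camera_model(n);print(n,m)
print(camera_model("wrist"))
E
```

```text
{'time_s': 0.0, 'joints': array([ 9.85644424e-01,  3.13435533e-01,  1.49846736e+00,  1.92045665e-06,
        1.33103277e+00, -2.23392868e-01]), 'dq': array([1.60227751e-03, 7.97130476e-05, 9.74863323e-04, 5.10722054e-04,
       6.64025380e-04, 6.23044714e-04]), 'tau': array([ 2.78772004e-04, -4.12274015e+01, -2.59736431e+01, -1.97020167e-04,
        4.20753640e-03,  2.02425178e-05]), 'eef_pos': array([185.658564  , 490.7802285 , 230.73109678]), 'ee_rot': array([-2.64993170e-04,  1.79894996e-01,  9.83685590e-01, -6.17005765e-04]), 'force': array([-0.16243145, -0.5221162 ,  0.51173865]), 'wrist_torque': array([ 0.02937541, -0.06960551,  0.01808247]), 'grip_force': 0.0, 'grip_width': 1.0041284232350831}
scene {'fx': 476.9200448156038, 'fy': 476.9200448156038, 'cx': 277.2473350497041, 'cy': 212.6321535781042, 'k1': -0.006732638074314745, 'world_from_camera': array([[-7.98085060e-01, -3.83718069e-01,  4.64565044e-01,
         1.05195735e+03],
       [ 6.02373258e-01, -4.89702743e-01,  6.30347270e-01,
         6.61825820e+02],
       [-1.43768611e-02,  7.82912298e-01,  6.21965947e-01,
    
[... 392 characters left out ...]
 -6.71903586e-01,
        -6.97258961e+02],
       [ 2.37706567e-02,  8.30806068e-01,  5.56054164e-01,
         6.38188090e+02],
       [ 0.00000000e+00,  0.00000000e+00,  0.00000000e+00,
         1.00000000e+00]])}
{'fx': 349.1415347318276, 'fy': 349.1415347318276, 'cx': 282.2431617325962, 'cy': 213.48821800619532, 'k1': -0.0721920342869759, 'T_tool_cam': array([[-2.96337580e-04,  9.49005164e-01,  3.15260386e-01,
         7.96170866e+01],
       [ 9.99999926e-01,  3.58156107e-04, -1.38153854e-04,
         1.31387372e+00],
       [-2.44021153e-04,  3.15260322e-01, -9.49005200e-01,
        -1.42613794e+02],
       [ 0.00000000e+00,  0.00000000e+00,  0.00000000e+00,
         1.00000000e+00]])}
```

View pics/scene0.png

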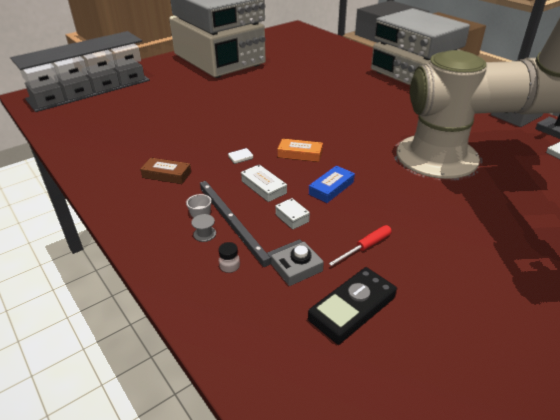

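View pics/side0.png

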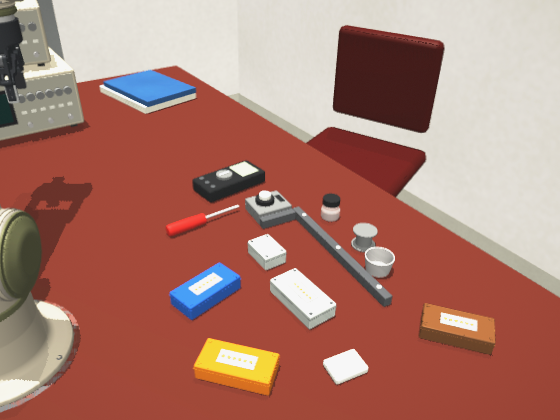

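The module candidates in the scene picture are:
- aluminium long box (264,182), side (302,297)
- small aluminium box (292,212)
- blue (332,183), orange (300,149) and brown (166,170) look-alikes
- white battery (240,156)

I choose (264,182): it is long, bare aluminium, and has the contact strip. Next I'll measure it and check it in a close crop.

```bash
cat > h.py <<'E'
import numpy as np, cv2
from rig import *
from scipy.spatial.transform import Rotation as R
def cam(n,s=None):
    m=camera_model(n)
    if n=="wrist":
        q=s["ee_rot"];T=np.eye(4);T[:3,:3]=R.from_quat([*q[1:],q[0]]).as_matrix();T[:3,3]=s["eef_pos"]
        m["world_from_camera"]=T@m["T_tool_cam"]
    return m
def ray(m,uv,z):
    uv=np.atleast_2d(uv).astype(float)
    d=np.c_[(uv[:,0]-m["cx"])/m["fx"],(uv[:,1]-m["cy"])/m["fy"]];u=d.copy()
    for _ in range(10): u=d/(1+m["k1"]*(u**2).sum(1,keepdims=True))
    W=m["world_from_camera"];v=np.c_[u[:,0],-u[:,1],-np.ones(len(u))]@W[:3,:3].T
    return W[:3,3]+v*((z-W[2,3])/v[:,2])[:,None]
def proj(m,P):
    P=np.atleast_2d(P);W=m["world_from_camera"];c=(P-W[:3,3])@W[:3,:3]
    u=np.c_[c[:,0],-c[:,1]]/-c[:,2:3];u=u*(1+m["k1"]*(u**2).sum(1,keepdims=True))
    return u*[m["fx"],m["fy"]]+[m["cx"],m["cy"]]
E
python3 - <<'E'
from h import *
out=[]
for n,c in (("scene",(255,205)),("side",(300,260))):
    im=cv2.imread(f"pics/{n}0.png");m=cam(n)
    crop=im[c[1]-75:c[1]+75,c[0]-100:c[0]+100]
    out.append(cv2.resize(crop,(800,600),interpolation=cv2.INTER_CUBIC)[::1])
    h=cv2.cvtColor(im,cv2.COLOR_BGR2HSV)
    mk=((h[...,1]<70)&(h[...,2]>110)).astype(np.uint8)*255
    cs,_=cv2.findContours(mk,0,2)
    for q in cs:
        a=cv2.contourArea(q)
        x,y,w,hh=cv2.boundingRect(q)
        if a>60 and abs(x-c[0])<100 and abs(y-c[1])<90:
            r=cv2.minAreaRect(q);p=cv2.approxPolyDP(q,3,True)[:,0]
            print(n,a,(x,y,w,hh),p.tolist());print(ray(m,p,30)[:,:2].round().tolist())
cv2.imwrite("pics/crop.png",np.vstack([cv2.resize(o,(400,300)) for o in out]))
E
```

```text
scene 690.0 (317, 294, 42, 33) [[334, 294], [317, 308], [341, 326], [358, 311]]
[[601.0, 228.0], [649.0, 234.0], [642.0, 292.0], [594.0, 286.0]]
scene 229.0 (349, 283, 21, 16) [[349, 288], [357, 298], [369, 293], [363, 284]]
[[567.0, 234.0], [573.0, 262.0], [546.0, 267.0], [538.0, 243.0]]
scene 150.0 (219, 256, 20, 15) [[238, 256], [219, 261], [231, 270]]
[[688.0, 27.0], [727.0, 15.0], [722.0, 52.0]]
scene 83.0 (329, 245, 32, 21) [[360, 245], [329, 263]]
[[463.0, 159.0], [552.0, 159.0]]
scene 939.0 (272, 242, 51, 35) [[305, 242], [272, 255], [289, 276], [322, 261]]
[[550.0, 79.0], [630.0, 68.0], [639.0, 138.0], [559.0, 146.0]]
scene 236.0 (191, 214, 24, 15) [[191, 222], [203, 228], [214, 220], [210, 215], [200, 214]]
[[711.0, -133.0], [700.0, -98.0], [666.0, -107.0], [664.0, -129.0], [680.0, -146.0]]
scene 507.0 (275, 198, 35, 31) [[291, 198], [275, 206], [293, 221], [298, 220], [293, 228], [308, 221], [309, 212]]
[[475.0, -64.0], [524.0, -63.0], [525.0, 7.0], [514.0, 12.0], [541.0, 27.0], [499.0, 28.0], [476.0, 5.0]]
scene 290.5 (186, 194, 26, 16) [[210, 197], [193, 195], [186, 204]
[... 2130 characters left out ...]
7, 191], [259, 193], [262, 200], [274, 196], [274, 203], [269, 206], [257, 205], [255, 196]]
[[557.0, 141.0], [546.0, 122.0], [543.0, 43.0], [626.0, 36.0], [590.0, -279.0], [605.0, -279.0], [613.0, -225.0], [634.0, -236.0], [683.0, -211.0], [698.0, -191.0], [683.0, -161.0], [693.0, -139.0], [668.0, -147.0], [691.0, -129.0], [715.0, -128.0], [732.0, -104.0], [711.0, -76.0], [692.0, -82.0], [679.0, -108.0], [686.0, -125.0], [659.0, -145.0], [655.0, -126.0], [670.0, -111.0], [654.0, -117.0], [643.0, -138.0], [653.0, -160.0], [614.0, -202.0], [642.0, 45.0], [624.0, 47.0], [640.0, 130.0], [599.0, 146.0], [588.0, 116.0], [621.0, 115.0], [604.0, 90.0], [587.0, 86.0], [567.0, 104.0], [584.0, 139.0]]
```

View pics/crop.png

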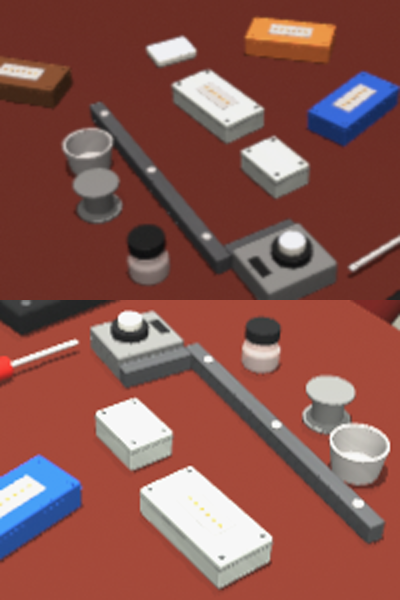

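The crop confirms the choice: the long aluminium box is at scene (264,182), with the small box beside it near the end stop and the key at (300,253). The rough jig angle is -0.13 rad, with its origin near (628,50). Next I turn the tool to the jig and move over the scene for a wrist view.

```bash
python3 -m crank '[[[0,0,0,0,0,-0.83,60],[0,0,0,0,0,-0.83,60],[-0.6,-1,0,0,0,0,60],[-0.6,-1,0,0,0,0,60],[-0.6,-1,0,0,0,0,60],[-0.6,-1,0,0,0,0,60],[-0.6,-1,0,0,0,0,60],[-0.6,-1,0,0,0,0,60]]]'
python3 -m crank '[[[-0.6,-1,0,0,0,0,60],[-0.6,-1,0,0,0,0,60],[-0.6,-1,0,0,0,0,60],[-0.6,-1,0,0,0,0,60],[-0.6,-1,0,0,0,0,60],[-0.6,-1,0,0,0,0,60],[-0.6,-1,0,0,0,0,60],[-0.6,-1,0,0,0,0,60]]]'
python3 -m crank '[[[-0.6,-1,0,0,0,0,60],[-0.6,-1,0,0,0,0,60],[-0.6,-1,0,0,0,0,60],[-0.6,-1,0,0,0,0,60],[-0.6,-1,0,0,0,0,60],[-0.6,-1,0,0,0,0,60],[-0.6,-1,0,0,0,0,60],[0,0,0,0,0,0,60]]]'
python3 - <<'E'
from h import *
s=sense();im=capture("wrist");cv2.imwrite("pics/w1.png",im);print(s["eef_pos"],s["ee_rot"])
import pickle;pickle.dump(s,open("w1.pkl","wb"))
E
```

```text
time_s: 0.9
eef_pos: [255.8, 329.4, 231.1]
ee_rot: [-0.0, 0.065, 0.998, -0.0]
force: [0.8, 1.0, -1.2]
grip_width: 0.706
grip_force: 0.0
time_s: 1.7
eef_pos: [348.8, 115.6, 231.2]
ee_rot: [-0.0, 0.065, 0.998, 0.0]
force: [0.4, 0.3, 0.4]
grip_width: 0.707
grip_force: 0.0
time_s: 2.5
eef_pos: [430.7, -72.7, 230.8]
ee_rot: [-0.0, 0.066, 0.998, -0.0]
force: [-0.2, 0.4, -0.2]
grip_width: 0.705
grip_force: 0.0
[430.74694373 -72.66015913 230.78915777] [-3.16626088e-04  6.63770709e-02  9.97794557e-01 -8.44326400e-05]
```

View pics/w1.png

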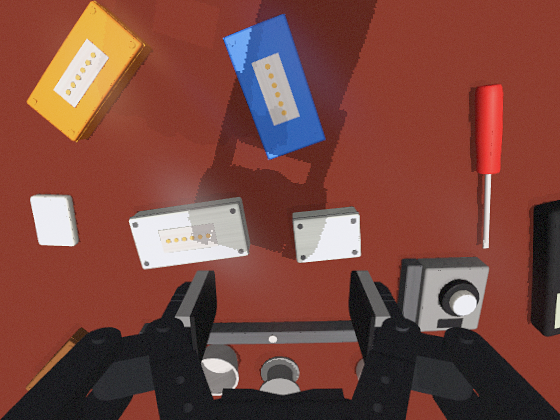

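The wrist view shows the module (131-248, 205-269), small box (294-361, 212-262), fence inner edge near row 324, end stop near column 402, and key top near (463,304). I'll refine the edges.

```bash
cat > meas.py <<'E'
from h import *
import pickle
def lines(im,m):
    h=cv2.cvtColor(cv2.GaussianBlur(im,(3,3),0),cv2.COLOR_BGR2HSV).astype(float)
    S=h[...,1]
    out={}
    f=[]
    for c in list(range(225,262))+list(range(285,345)):
        col=S[298:336,c];k=np.where(col<110)[0]
        if len(k): f.append((c,298+k[0]-.5))
    f=np.array(f);fe=ray(m,f,22)[:,:2];
    e=[]
    for r in range(275,312):
        row=S[r,370:430];k=np.where(row<110)[0]
        if len(k): e.append((370+k[0]-.5,r))
    e=np.array(e);es=ray(m,e,22)[:,:2]
    return f,fe,e,es
if __name__=="__main__":
    im=cv2.imread("pics/w1.png");s=pickle.load(open("w1.pkl","rb"));m=cam("wrist",s)
    f,fe,e,es=lines(im,m)
    print(f[::12],e[::8])
    lf=cv2.fitLine(fe.astype(np.float32),cv2.DIST_HUBER,0,.01,.01).ravel();le=cv2.fitLine(es.astype(np.float32),cv2.DIST_HUBER,0,.01,.01).ravel()
    print("fence",lf,np.arctan2(lf[0],lf[1]),"stop",le,np.arctan2(le[1],le[0]))
    A=np.array([lf[:2],-le[:2]]).T;t=np.linalg.solve(A,le[2:]-lf[2:]);O=lf[2:]+t[0]*lf[:2];print("corner",O)
    h=cv2.cvtColor(im,cv2.COLOR_BGR2HSV)
    mk=((h[...,1]<75)&(h[...,2]>140)).astype(np.uint8)
    for nm,(x0,y0,x1,y1),z in (("module",(120,190,255,275),30),("small",(285,200,365,268),30),("key",(440,285,485,325),52)):
        q=np.zeros_like(mk);q[y0:y1,x0:x1]=mk[y0:y1,x0:x1]
        cs,_=cv2.findContours(cv2.morphologyEx(q,cv2.MORPH_CLOSE,np.ones((5,5))),0,2);c=max(cs,key=cv2.contourArea)
        w=ray(m,c[:,0],z)[:,:2].astype(np.float32)
        print(nm,cv2.minAreaRect(w),cv2.approxPolyDP(c,4,True)[:,0].tolist(), cv2.minEnclosingCircle(w) if nm=="key" else "")
    P=ray(m,[[131,218],[241,205],[248,256],[143,269],[294,217],[358,212],[361,256],[301,262]],30)[:,:2];print(P.round())
    print("scr", ray(m,[[463,304]],52))
E
python3 meas.py
```

```text
[[225.  322.5]
 [237.  322.5]
 [249.  322.5]
 [261.  322.5]
 [296.  321.5]
 [308.  321.5]
 [320.  320.5]
 [332.  320.5]
 [344.  320.5]] [[400.5 275. ]
 [369.5 283. ]
 [369.5 291. ]
 [369.5 299. ]
 [369.5 307. ]]
fence [ 1.08833514e-01  9.94059980e-01  6.06561035e+02 -5.79021263e+01] 0.10904952 stop [ 9.9891734e-01 -4.6520069e-02  5.8054193e+02  1.0451422e+01] -0.046536867
corner [613.8747     8.899097]
module ((474.92120361328125, -179.5471649169922), (66.73226928710938, 119.6181869506836), 0.7783878445625305) [[238, 205], [193, 209], [191, 203], [191, 209], [185, 204], [185, 211], [129, 219], [142, 267], [247, 255]] 
small ((499.345703125, -32.2525520324707), (69.42022705078125, 49.860897064208984), 88.54415893554688) [[359, 215], [295, 220], [298, 262], [359, 256]] 
key ((588.9615478515625, 104.2690658569336), (47.13743591308594, 50.3549690246582), 83.33998107910156) [[484, 285], [474, 285], [478, 297], [457, 293], [453, 314], [440, 307], [440, 318], [462, 317], [462, 324], [477, 324]] ((590.2161865234375, 109.28501892089844), 30.322246551513672)
[[ 449. -235.]
 [ 450. -117.]
 [ 508. -119.]
 [ 509. -238.]
 [ 471.  -65.]
 [ 474.    2.]
 [ 525.    2.]
 [ 523.  -63.]]
scr [[587.31217541 106.42334239  52.        ]]
```

Run:
```python
from h import *;import pickle
s=pickle.load(open("w1.pkl","rb"));m=cam("wrist",s)
print("corner",ray(m,[[400.5,319.5],[402,266],[230,322.5]],22))
def blobs(n,x0,y0,x1,y1,thr=150):
    g=cv2.imread(f"pics/{n}.png",0)[y0:y1,x0:x1]
    k,l,st,c=cv2.connectedComponentsWithStats((g>thr).astype(np.uint8))
    return [(c[i]+[x0,y0],st[i,4]) for i in range(1,k) if 1<=st[i,4]<40]
A=ray(cam("scene"),[[206.5,186],[230.5,214.5],[258,248]],22);print(A.round(1),np.arctan2(*(A[2]-A[0])[:2]))
B=ray(cam("side"),[[304,214.5],[338,247.5],[379,287]],22);print(B.round(1),np.arctan2(*(B[0]-B[2])[:2]))
print("w screw",ray(m,[[273,339]],22))
im=cv2.imread("pics/w1.png");h=cv2.cvtColor(im,cv2.COLOR_BGR2HSV)
for n,(x0,y0,x1,y1) in {"w1":(445,288,482,322),"scene0":(290,242,312,264),"side0":(255,188,277,206)}.items():
    g=cv2.imread(f"pics/{n}.png",0)[y0:y1,x0:x1];_,c=cv2.threshold(g,205,255,0)
    cs,_=cv2.findContours(c,0,2);q=max(cs,key=cv2.contourArea);e=cv2.minEnclosingCircle(q);p=np.array(e[0])+[x0,y0]
    mm=m if n=="w1" else cam(n[:-1]);print(n,p,e[1],ray(mm,[p],52))
```

```text
corner [[ 619.45356124   46.18772913   22.        ]
 [ 547.62277489   49.00575679   22.        ]
 [ 595.52166122 -156.72618755   22.        ]]
[[ 605.5 -245.6   22. ]
 [ 620.1 -109.6   22. ]
 [ 636.    25.    22. ]] 0.11228850279609941
[[ 640.3   23.8   22. ]
 [ 624.6 -111.5   22. ]
 [ 609.5 -245.6   22. ]] 0.11389324508245914
w screw [[ 625.84773313 -109.16623884   22.        ]]
w1 [464.5 305. ] 12.093486785888672 [[588.87977192 108.18847998  52.        ]]
scene0 [300.5 250. ] 5.852449893951416 [[588.40488813 110.93780001  52.        ]]
side0 [267.5 193.5] 8.631438255310059 [[594.37958521 102.76614312  52.        ]]
```

Run:
```python
from h import *;import pickle
s=pickle.load(open("w1.pkl","rb"));m=cam("wrist",s)
print(ray(m,[[400.5,319.5],[402,266],[230,322.5],[345,320]],0))
im=cv2.imread("pics/w1.png")[245:345,380:500];cv2.imwrite("pics/c2.png",cv2.resize(im,None,fx=6,fy=6,interpolation=2))
```

```text
[[ 636.17574045   52.90733877    0.        ]
 [ 559.84852453   55.901768      0.        ]
 [ 610.74576269 -162.70848725    0.        ]
 [ 626.47233129  -17.6968749     0.        ]]
```

View pics/c2.png

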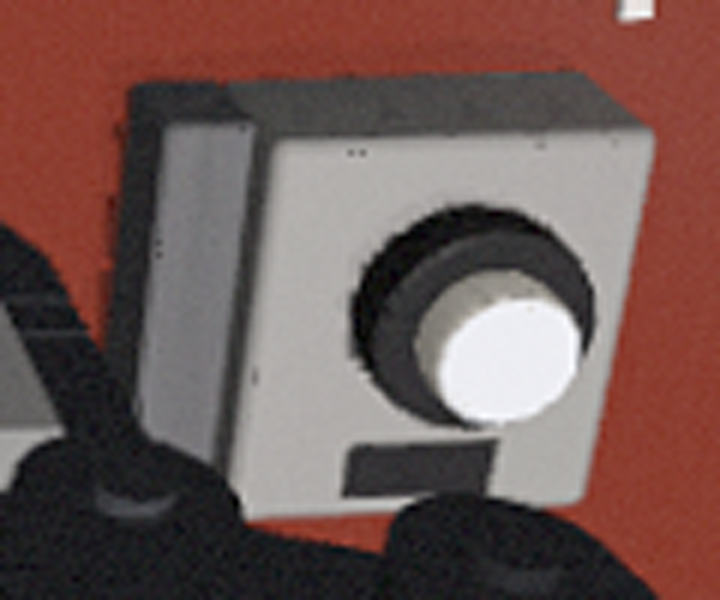

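Measured so far:

| Thing | Position |
|---|---|
| jig corner | ≈(632.5,49), angle -0.113 |
| module | (479,-177), world-aligned; jig (-127,-242) |
| small box | jig (-124,-95) |
| key | ≈(590,108) |

The box size comes out at about 60x120 as it should. Next I go behind the module and down.

```bash
python3 -m crank '[[[0.13,-0.99,0,0,0,-0.14,60],[0,-0.98,0,0,0,0,60],[0,-0.98,1,0,0,0,60],[0,-0.98,1,0,0,0,60],[0,0,1,0,0,0,60],[0,0,1,0,0,0,60],[0,0,1,0,0,0,60],[0,0,1,0,0,0,60]]]'
python3 -m crank '[[[0,0,1,0,0,0,60],[0,0,1,0,0,0,60],[0,0,0.6,0,0,0,60],[0,0,0.4,0,0,0,60],[0,0,0,0,0,0,60],[0,0,0,0,0,0,60],[0,0,0,0,0,0,60],[0,0,0,0,0,0,60]]]'
python3 - <<'E'
from h import *
im=capture("side");cv2.imwrite("pics/s2.png",cv2.resize(im[200:350,180:380],(800,600),interpolation=2))
E
```

```text
time_s: 3.35
eef_pos: [415.3, -166.5, 80.5]
ee_rot: [-0.0, 0.055, 0.998, 0.0]
force: [-0.6, -1.0, 0.1]
grip_width: 0.698
grip_force: 0.0
time_s: 4.15
eef_pos: [415.9, -167.7, 6.9]
ee_rot: [0.001, 0.055, 0.998, -0.0]
force: [0.2, -0.5, 0.3]
grip_width: 0.705
grip_force: 0.0
```

View pics/s2.png

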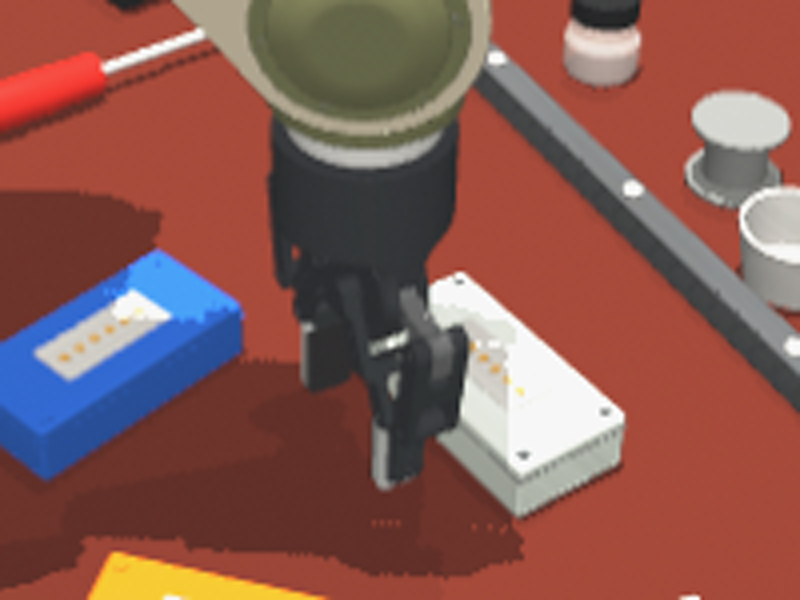

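The fingers stand behind the module's long side, just clear of the bench. Next I push towards the fence.

```bash
python3 -m crank '[[[-0.4,0,0.15,0,0,0,60],[-0.4,0,0,0,0,0,60],[-0.4,0,0,0,0,0,60],[-0.4,0,0,0,0,0,60],[-0.4,0,0,0,0,0,60],[-0.4,0,0,0,0,0,60],[-0.4,0,0,0,0,0,60],[-0.4,0,0,0,0,0,60]]]'
python3 -m crank '[[[-0.3,0,0,0,0,0,60],[-0.3,0,0,0,0,0,60],[-0.2,0,0,0,0,0,60],[-0.2,0,0,0,0,0,60],[-0.1,0,0,0,0,0,60],[-0.1,0,0,0,0,0,60],[0,0,0,0,0,0,60],[0,0,0,0,0,0,60]]]'
python3 - <<'E'
from h import *
im=capture("scene");cv2.imwrite("pics/s3.png",cv2.resize(im[130:280,180:380],(800,600),interpolation=2))
E
```

```text
time_s: 5.0
eef_pos: [495.9, -176.4, 2.5]
ee_rot: [-0.0, 0.055, 0.998, 0.0]
force: [-1.6, 0.1, -1.8]
grip_width: 0.701
grip_force: 0.9
time_s: 5.8
eef_pos: [525.3, -179.8, 2.7]
ee_rot: [0.001, 0.055, 0.998, -0.0]
force: [-1.0, -0.4, 0.5]
grip_width: 0.703
grip_force: 0.0
```

View pics/s3.png

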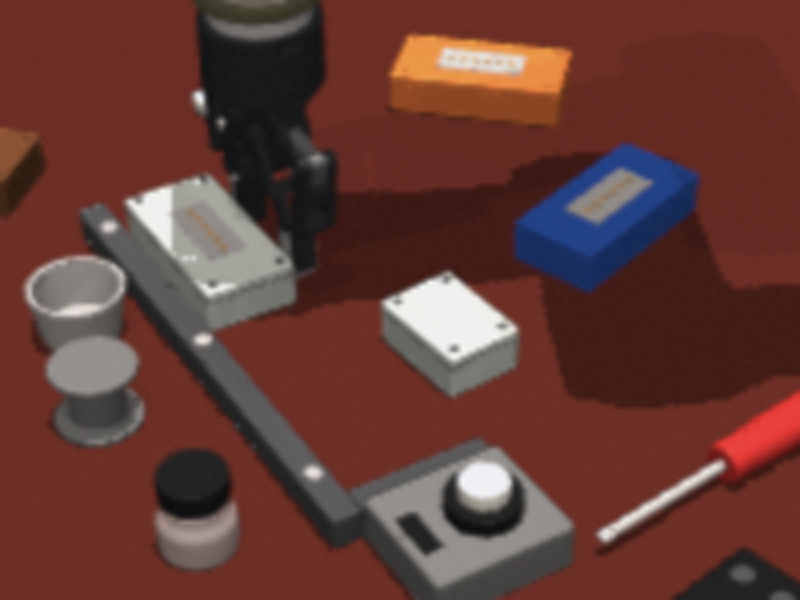

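The module lies almost along the fence, with a small gap. I creep on until the force rises.

```bash
python3 -m crank '[[[-0.08,0,0,0,0,0,60],[-0.08,0,0,0,0,0,60],[-0.08,0,0,0,0,0,60],[-0.06,0,0,0,0,0,60],[-0.06,0,0,0,0,0,60],[0,0,0,0,0,0,60],[0,0,0,0,0,0,60],[0,0,0,0,0,0,60]]]'
```

```text
time_s: 6.65
eef_pos: [533.6, -180.7, 2.7]
ee_rot: [-0.0, 0.055, 0.998, 0.0]
force: [-5.8, 1.1, 3.9]
grip_width: 0.7
grip_force: 2.6
```

```bash
python3 -m crank '[[[-0.05,0,0,0,0,0,60],[-0.05,0,0,0,0,0,60],[0,0,0,0,0,0,60],[0,0,0,0,0,0,60],[0,0,0,0,0,0,60],[0,0,0,0,0,0,60],[0,0,0,0,0,0,60],[0,0,0,0,0,0,60]]]'
```

```text
time_s: 7.45
eef_pos: [533.9, -180.6, 2.6]
ee_rot: [-0.003, 0.055, 0.998, 0.001]
force: [-20.1, 1.0, 14.4]
grip_width: 0.702
grip_force: 9.7
```

The force is 20 N and the position has stalled, with the long side on the fence (TCP jig x = -72, as expected). Next I retreat, close the fingers, and go behind the right end.

```bash
python3 -m crank '[[[0.6,0,0,0,0,0,60],[0,0,-1,0,0,0,60],[0,0,-1,0,0,0,0],[0,-1,-0.2,0,0,0,0],[0,-1,0,0,0,0,0],[0,-1,0,0,0,0,0],[0,-1,0,0,0,0,0],[-0.28,-0.23,0,0,0,0,0]]]'
python3 -m crank '[[[-1,0,0,0,0,0,0],[-1,0,0,0,0,0,0],[0,0,0,0,0,0,0],[0,0,1,0,0,0,0],[0,0,0.5,0,0,0,0],[0,0,0.5,0,0,0,0],[0,0,0,0,0,0,0],[0,0,0,0,0,0,0]]]'
python3 - <<'E'
from h import *
im=capture("side");cv2.imwrite("pics/s4.png",cv2.resize(im[200:380,240:480],(800,600),interpolation=2))
E
```

```text
time_s: 8.25
eef_pos: [516.6, -287.5, 57.6]
ee_rot: [0.001, 0.056, 0.998, -0.001]
force: [0.1, 0.3, -0.5]
grip_width: -0.001
grip_force: 0.0
time_s: 9.05
eef_pos: [566.5, -290.8, 7.9]
ee_rot: [0.0, 0.055, 0.998, -0.0]
force: [-0.6, 0.3, 0.2]
grip_width: -0.002
grip_force: 0.0
```

View pics/s4.png

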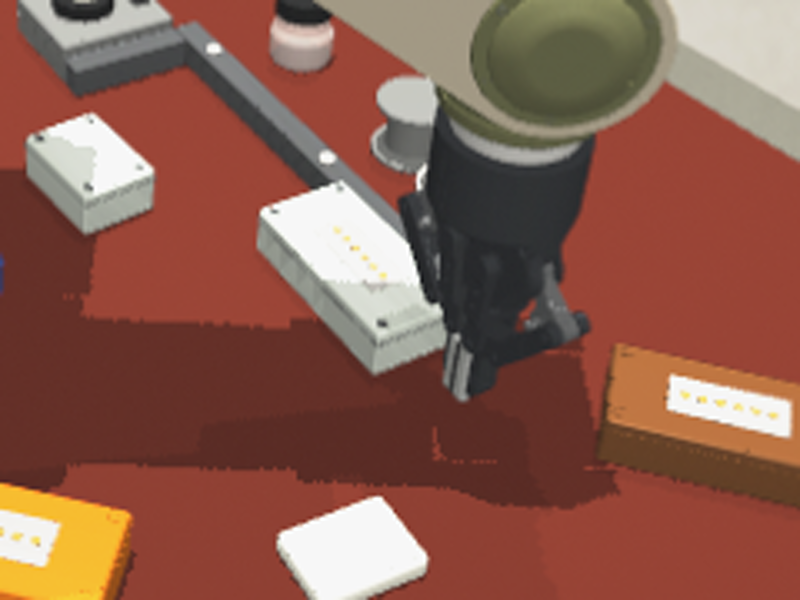

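The fingers stand behind the right end, at jig x = -27, with the battery and brown box clear. Next I push along the fence.

```bash
python3 -m crank '[[[0,0.4,0.1,0,0,0,0],[0,0.4,0,0,0,0,0],[0,0.4,0,0,0,0,0],[0,0.4,0,0,0,0,0],[0,0.4,0,0,0,0,0],[0,0.4,0,0,0,0,0],[0,0.4,0,0,0,0,0],[0,0.4,0,0,0,0,0]]]'
python3 -m crank '[[[0,0.4,0,0,0,0,0],[0,0.4,0,0,0,0,0],[0,0.4,0,0,0,0,0],[0,0.4,0,0,0,0,0],[0,0.4,0,0,0,0,0],[0,0.3,0,0,0,0,0],[0,0.2,0,0,0,0,0],[0,0,0,0,0,0,0]]]'
python3 - <<'E'
from h import *
im=capture("side");cv2.imwrite("pics/s5.png",cv2.resize(im[180:330,220:420],(800,600),interpolation=2))
E
```

```text
time_s: 9.9
eef_pos: [575.4, -210.5, 5.2]
ee_rot: [0.0, 0.055, 0.998, -0.0]
force: [-0.7, -3.1, 1.2]
grip_width: 0.001
grip_force: 1.8
time_s: 10.7
eef_pos: [582.1, -148.0, 4.9]
ee_rot: [-0.0, 0.055, 0.998, 0.0]
force: [0.4, 0.4, 0.0]
grip_width: -0.001
grip_force: 0.0
```

View pics/s5.png

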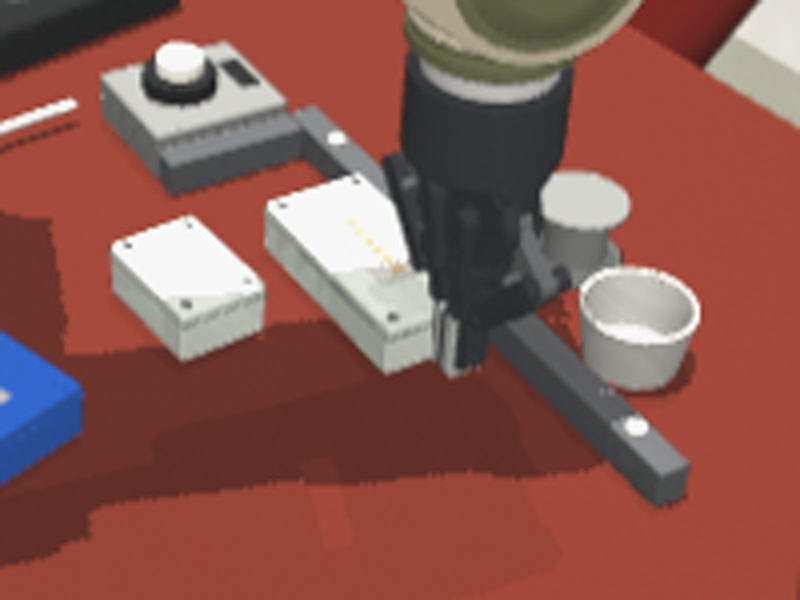

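The module slides along the fence and is still parallel, with the small box untouched. About 65 mm remain.

```bash
python3 -m crank '[[[0,0.4,0,0,0,0,0],[0,0.4,0,0,0,0,0],[0,0.4,0,0,0,0,0],[0,0.4,0,0,0,0,0],[0,0.3,0,0,0,0,0],[0,0.2,0,0,0,0,0],[0,0.1,0,0,0,0,0],[0,0,0,0,0,0,0]]]'
python3 -m crank '[[[0,0.1,0,0,0,0,0],[0,0.08,0,0,0,0,0],[0,0.08,0,0,0,0,0],[0,0.06,0,0,0,0,0],[0,0,0,0,0,0,0],[0,0,0,0,0,0,0],[0,0,0,0,0,0,0],[0,0,0,0,0,0,0]]]'
```

```text
time_s: 11.55
eef_pos: [588.3, -94.0, 5.1]
ee_rot: [0.0, 0.055, 0.998, 0.0]
force: [-0.9, -0.8, -0.1]
grip_width: -0.0
grip_force: 0.0
time_s: 12.35
eef_pos: [589.1, -86.3, 5.1]
ee_rot: [0.0, 0.055, 0.998, 0.0]
force: [1.1, -0.6, 0.1]
grip_width: -0.0
grip_force: 0.3
```

```bash
python3 -m crank '[[[0,0.06,0,0,0,0,0],[0,0.06,0,0,0,0,0],[0,0.04,0,0,0,0,0],[0,0,0,0,0,0,0],[0,0,0,0,0,0,0],[0,0,0,0,0,0,0],[0,0,0,0,0,0,0],[0,0,0,0,0,0,0]]]'
```

```text
time_s: 13.15
eef_pos: [589.1, -85.2, 5.2]
ee_rot: [-0.0, 0.055, 0.998, -0.002]
force: [-4.6, -16.7, 0.2]
grip_width: 0.002
grip_force: 8.6
```

The force is 17 N, so the end is against the stop. Next I back off and take a close wrist look.

```bash
python3 -m crank '[[[0,-0.6,0,0,0,0,0],[0,0,-1,0,0,0,0],[0,0,-1,0,0,0,0],[0.6,0,-1,0,0,0,0],[1,0,-1,0,0,0,0],[1,0,-0.6,0,0,0,0],[1,0.3,0,0,0,0,0],[1,0,0,0,0,0,0]]]'
python3 -m crank '[[[0,0,0,0,0,0,0],[0,0,0,0,0,0,0],[0,0,0,0,0,0,0],[0,0,0,0,0,0,0],[0,0,0,0,0,0,0],[0,0,0,0,0,0,0],[0,0,0,0,0,0,0],[0,0,0,0,0,0,0]]]'
python3 - <<'E'
from h import *;import pickle
s=sense();im=capture("wrist");cv2.imwrite("pics/w6.png",cv2.resize(im[120:420,200:560],(720,600),interpolation=2));cv2.imwrite("w6.png",im);pickle.dump(s,open("w6.pkl","wb"))
E
```

```text
time_s: 13.95
eef_pos: [473.4, -76.6, 120.4]
ee_rot: [0.0, 0.055, 0.998, 0.0]
force: [0.3, -0.3, 0.8]
grip_width: -0.001
grip_force: 0.0
time_s: 14.75
eef_pos: [474.4, -77.3, 120.0]
ee_rot: [-0.0, 0.055, 0.998, 0.0]
force: [-0.1, -0.1, -0.4]
grip_width: -0.0
grip_force: 0.0
```

View pics/w6.png

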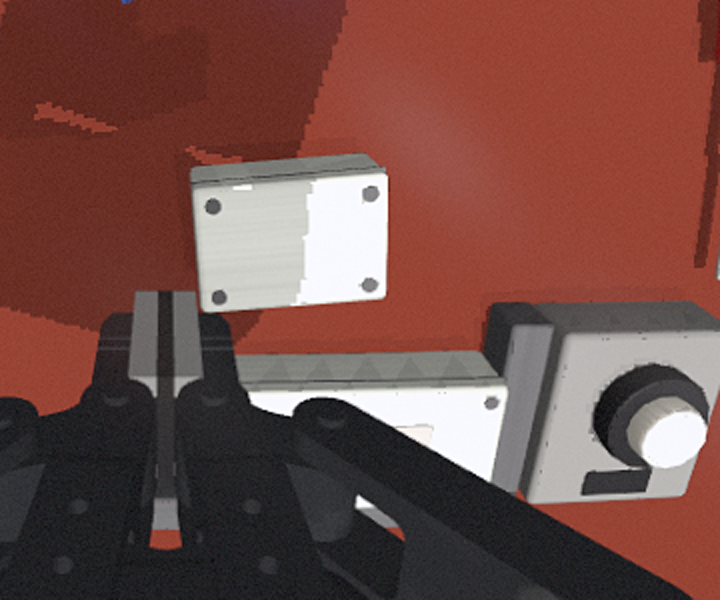

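The module's end meets the stop (crop column ~503). The small box stands clear at (190-388, 155-312) and the key is up at (670,432). I check the angle and offset numerically.

Run:
```python
from h import *;import pickle
s=pickle.load(open("w6.pkl","rb"));m=cam("wrist",s);im=cv2.imread("w6.png");g=cv2.GaussianBlur(im,(3,3),0).astype(float).mean(2)
def J(p): d=p[:,:2]-[632.5,49];return np.c_[d@[.9936,-.1128],d@[.1128,.9936]]
pts=[]
for c in range(330,446,3):
    col=g[300:326,c];d=np.diff(col);k=d.argmax();pts.append((c,300+k+.5))
p=np.array(pts);w=ray(m,p,30)
l=cv2.fitLine(J(w).astype(np.float32),cv2.DIST_HUBER,0,.01,.01).ravel();print("module edge, jig",l,"angle",l[0]/l[1]);print(p[::8].tolist())
pe=[]
for r in range(316,355,3):
    row=g[r,440:462];d=np.diff(row);k=d.argmin();pe.append((440+k+.5,r))
pe=np.array(pe);print(pe[::4].tolist());l=cv2.fitLine(J(ray(m,pe,30)).astype(np.float32),cv2.DIST_HUBER,0,.01,.01).ravel();print("module end",l,l[1]/l[0])
print("small",J(ray(m,np.array([[205,312],[385,297],[388,170],[192,178]])/2+[200,120],30)).round(1))
print("key",ray(m,[[200+670/2,120+432/2]],52))
print("stop edge (z22)",J(ray(m,np.array([[553,328],[520,490]])/2+[200,120],22)))
```

```text
module edge, jig [ 1.3084471e-02 -9.9991441e-01 -6.1264534e+01 -5.8750446e+01] angle -0.013085592
[[330.0, 315.5], [354.0, 314.5], [378.0, 314.5], [402.0, 313.5], [426.0, 313.5]]
[[453.5, 316.0], [451.5, 328.0], [448.5, 340.0], [446.5, 352.0]]
module end [  0.9989193    0.04647769 -39.191013    -5.239413  ] 0.046527978
small [[ -95.6 -127.1]
 [-101.7  -59.8]
 [-151.3  -63.9]
 [-148.2 -132.7]]
key [[584.75647968 105.89368039  52.        ]]
stop edge (z22) [[-82.97339614  13.4970844 ]
 [ -1.31366871  15.21144594]]
```

The end is seated. The nose may be about 1 mm off the fence, so I press the side gently at jig y = -36, between both ends and clear of the small box (y < -60).

```bash
python3 -m crank '[[[-0.57,1,0,0,0,0,0],[-0.57,1,0,0,0,0,0],[-0.57,1,0,0,0,0,0],[-0.56,1,0,0,0,0,0],[0,0.3,0,0,0,0,0],[0,0,1,0,0,0,0],[0,0,1,0,0,0,0],[0,0,1,0,0,0,0]]]'
python3 -m crank '[[[0,0,1,0,0,0,0],[0,0,0.5,0,0,0,0],[0,0,0,0,0,0,0],[-0.2,0,0,0,0,0,0],[-0.15,0,0,0,0,0,0],[-0.1,0,0,0,0,0,0],[0,0,0,0,0,0,0],[0,0,0,0,0,0,0]]]'
```

```text
time_s: 15.6
eef_pos: [542.2, 23.0, 44.3]
ee_rot: [0.0, 0.055, 0.998, -0.0]
force: [0.5, 0.1, -0.2]
grip_width: 0.004
grip_force: 0.0
time_s: 16.4
eef_pos: [553.9, 22.1, 7.8]
ee_rot: [0.0, 0.055, 0.998, -0.0]
force: [0.3, -0.1, 0.7]
grip_width: 0.001
grip_force: 0.0
```

```bash
python3 -m crank '[[[-0.06,0,0,0,0,0,0],[-0.06,0,0,0,0,0,0],[-0.04,0,0,0,0,0,0],[0,0,0,0,0,0,0],[0,0,0,0,0,0,0],[0,0,0,0,0,0,0],[0,0,0,0,0,0,0],[0,0,0,0,0,0,0]]]'
```

```text
time_s: 17.2
eef_pos: [556.7, 22.0, 7.5]
ee_rot: [-0.002, 0.055, 0.998, 0.0]
force: [-7.3, 1.7, 5.5]
grip_width: 0.002
grip_force: 3.6
```

```bash
python3 -m crank '[[[-0.05,0,0,0,0,0,0],[-0.05,0,0,0,0,0,0],[0,0,0,0,0,0,0],[0,0,0,0,0,0,0],[0,0,0,0,0,0,0],[0,0,0,0,0,0,0],[0,0,0,0,0,0,0],[0,0,0,0,0,0,0]]]'
```

```text
time_s: 18.0
eef_pos: [556.7, 22.0, 7.5]
ee_rot: [-0.005, 0.055, 0.998, 0.0]
force: [-20.9, 1.2, 16.7]
grip_width: 0.004
grip_force: 10.6
```

The force is 21 N with no movement and the position matches the fence contact, so the side is flush. Now one light re-push on the end.

```bash
python3 -m crank '[[[0.3,0,0,0,0,0,0],[0,0,-1,0,0,0,0],[0,0,-1,0,0,0,0],[-0.5,-1,-0.2,0,0,0,0],[-0.5,-1,0,0,0,0,0],[-0.5,-1,0,0,0,0,0],[-0.5,-1,0,0,0,0,0],[-0.15,-0.8,0,0,0,0,0]]]'
python3 -m crank '[[[0,0,0,0,0,0,0],[0,0,1,0,0,0,0],[0,0,1,0,0,0,0],[0,0,0.2,0,0,0,0],[0,0.3,0,0,0,0,0],[0,0.2,0,0,0,0,0],[0,0,0,0,0,0,0],[0,0,0,0,0,0,0]]]'
```

```text
time_s: 18.8
eef_pos: [593.9, -104.7, 62.5]
ee_rot: [0.001, 0.056, 0.998, -0.0]
force: [0.2, 0.7, -0.4]
grip_width: -0.004
grip_force: 0.0
time_s: 19.6
eef_pos: [594.9, -90.4, 8.5]
ee_rot: [0.001, 0.055, 0.998, -0.0]
force: [-0.8, -0.5, 0.1]
grip_width: -0.004
grip_force: 0.0
```

```bash
python3 -m crank '[[[0.3,0,0,0,0,0,0],[0,0.1,0,0,0,0,0],[0,0.06,0,0,0,0,0],[0,0.06,0,0,0,0,0],[0,0,0,0,0,0,0],[0,0,0,0,0,0,0],[0,0,0,0,0,0,0],[0,0,0,0,0,0,0]]]'
```

```text
time_s: 20.4
eef_pos: [587.5, -85.0, 7.7]
ee_rot: [-0.0, 0.055, 0.998, -0.001]
force: [-2.6, -5.4, 1.6]
grip_width: -0.004
grip_force: 2.5
```

```bash
python3 -m crank '[[[0,0.06,0,0,0,0,0],[0,0.02,0,0,0,0,0],[0,0,0,0,0,0,0],[0,0,0,0,0,0,0],[0,0,0,0,0,0,0],[0,-0.3,0,0,0,0,0],[0,-0.2,-1,0,0,0,0],[0,0,-1,0,0,0,0]]]'
python3 -m crank '[[[0.4,0,-1,0,0,0,0],[0.5,1,-0.3,0,0,0,0],[0,1,0,0,0,0,0],[0,1,0,0,0,0,0],[0,1,0,0,0,0,0],[0,1,0,0,0,0,0],[0,1,0,0,0,0,0],[0,1,0,0,0,0,0]]]'
python3 -m crank '[[[0,1,0,0,0,0,0],[0,0.05,0,0,0,0,0],[0,0,0.5,0,0,0,0],[0,0,0.3,0,0,0,0],[0,0,0,0,0,0,0],[0,0,0,0,0,0,0],[0,0,0,0,0,0,0],[0,0,0,0,0,0,0]]]'
python3 - <<'E'
from h import *
for n in("scene","side"):cv2.imwrite(n+"7.png",capture(n))
E
```

```text
time_s: 21.2
eef_pos: [586.1, -95.0, 57.7]
ee_rot: [-0.001, 0.056, 0.998, 0.0]
force: [0.8, -0.5, 0.2]
grip_width: -0.001
grip_force: 0.0
time_s: 22.0
eef_pos: [583.4, 82.9, 90.0]
ee_rot: [-0.0, 0.055, 0.998, 0.0]
force: [-0.6, 0.0, -0.4]
grip_width: -0.0
grip_force: 0.0
time_s: 22.8
eef_pos: [586.4, 107.6, 70.4]
ee_rot: [0.0, 0.055, 0.998, 0.0]
force: [0.4, -0.5, 0.2]
grip_width: 0.005
grip_force: 0.0
```

```bash
python3 -m crank '[[[-0.04,0,0.3,0,0,0,0],[0,0,0.3,0,0,0,0],[0,0,0.12,0,0,0,0],[0,0,0.1,0,0,0,0],[0,0,0,0,0,0,0],[0,0,0,0,0,0,0],[0,0,0,0,0,0,0],[0,0,0,0,0,0,0]]]'
```

```text
time_s: 23.7
eef_pos: [587.2, 107.7, 49.7]
ee_rot: [0.0, 0.055, 0.998, 0.0]
force: [-2.0, 1.0, 2.7]
grip_width: 0.002
grip_force: 1.3
```

```bash
python3 -m crank '[[[0,0,0.06,0,0,0,0],[0,0,0.06,0,0,0,0],[0,0,0.06,0,0,0,0],[0,0,0.04,0,0,0,0],[0,0,0,0,0,0,0],[0,0,0,0,0,0,0],[0,0,0,0,0,0,0],[0,0,0,0,0,0,0]]]'
```

```text
time_s: 24.5
eef_pos: [587.5, 107.7, 45.8]
ee_rot: [0.001, 0.055, 0.998, -0.0]
force: [-7.0, -1.6, 19.2]
grip_width: 0.002
grip_force: 9.4
```

Bottomed: 19 N at z = 45.8, the full 6 mm. I release straight up and retreat to where the wrist camera can check the seating.

```bash
python3 -m crank '[[[0,0,-0.3,0,0,0,0],[0,0,-0.6,0,0,0,0],[0,0,-1,0,0,0,0],[0,0,-1,0,0,0,0],[0,0,-1,0,0,0,0],[1,0,-1,0,0,0,0],[1,0,0,0,0,0,0],[1,0,0,0,0,0,0]]]'
python3 -m crank '[[[1,0.4,0,0,0,0,0],[0.5,0.4,0,0,0,0,0],[0,0.4,0,0,0,0,0],[0,0,0,0,0,0,0],[0,0,0,0,0,0,0],[0,0,0,0,0,0,0],[0,0,0,0,0,0,0],[0,0,0,0,0,0,0]]]'
python3 - <<'E'
from h import *
s=sense();im=capture("wrist");m=cam("wrist",s);cv2.imwrite("w8.png",im);print(s["eef_pos"])
def toJ(w):
    d=w[:,:2]-[632.5,49];return np.c_[d@[.9936,-.1128],d@[.1128,.9936]]
for n in("wrist","scene","side"):
    mm=m if n=="wrist" else cam(n);I=im if n=="wrist" else capture(n)
    if n!="wrist":cv2.imwrite(n+"8.png",I)
    h=cv2.cvtColor(I,cv2.COLOR_BGR2HSV);mk=((h[...,1]<60)&(h[...,2]>165)).astype(np.uint8)
    cs,_=cv2.findContours(mk,0,2)
    for c in cs:
        w=toJ(ray(mm,c[:,0],30)).astype(np.float32);r=cv2.minAreaRect(w)
        if cv2.contourArea(c)>70 and -260<r[0][0]<40 and -200<r[0][1]<100: print(n,np.round(np.hstack([r[0],r[1],r[2]]),1),cv2.boundingRect(c))
E
```

```text
time_s: 25.3
eef_pos: [512.2, 116.0, 167.6]
ee_rot: [0.001, 0.055, 0.998, 0.0]
force: [0.4, -0.0, -0.1]
grip_width: -0.0
grip_force: 0.0
time_s: 26.1
eef_pos: [478.9, 149.6, 166.5]
ee_rot: [-0.0, 0.055, 0.998, -0.0]
force: [0.1, -0.4, 0.1]
grip_width: 0.003
grip_force: 0.0
[478.93972931 149.6269086  166.45390014]
wrist [-3.060e+01 -6.310e+01  5.990e+01  1.194e+02  1.000e-01] (67, 303, 124, 52)
wrist [-64.9  28.6  29.8  53.5  59.2] (210, 285, 40, 43)
wrist [-123.   -95.3   49.6   69.7    5. ] (39, 214, 85, 56)
wrist [-149.7   84.2   83.1    5.2    7.7] (274, 166, 19, 94)
scene [-64.8  37.2  31.   25.5  58.5] (295, 245, 13, 11)
scene [-31.5 -61.6  59.7 120.5   0.3] (242, 212, 48, 38)
scene [-124.2  -93.9   50.3   70.4    5.4] (276, 198, 33, 22)
side [-124.5 -111.1  102.5   59.    86.5] (248, 234, 38, 35)
side [-31.8 -79.4 155.3  71.9  83.9] (273, 209, 52, 46)
side [-42.9  54.9  83.3  86.6   0.7] (245, 191, 46, 23)
```

Run:
```python
from h import *
for n,(x0,y0,x1,y1) in {"scene":(285,240,315,270),"side":(252,186,280,208)}.items():
    for f in(f"pics/{n}0.png",n+"8.png"):
        g=cv2.imread(f,0)[y0:y1,x0:x1];cs,_=cv2.findContours((g>205).astype(np.uint8),0,2);print(f,cv2.boundingRect(max(cs,key=cv2.contourArea)))
s=sense();print(s["time_s"],s["force"].round(1));finish_job()
```

```text
pics/scene0.png (10, 6, 12, 9)
scene8.png (10, 6, 12, 9)
pics/side0.png (7, 5, 20, 9)
side8.png (7, 5, 20, 9)
26.25 [ 0.   0.4 -0.2]
the job is handed in; nothing more can be done
```

The box is seated flush in the jig corner, the start key was pressed its full 6 mm and came back up, and the job was handed in at 26 s; the small box measures where it was, and I did not re-measure the other bench items.

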